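Open the filling block's deep valve with the T-key

TASK

Open the supply valve of the white filling block: take the red-handled T-key out of its stand, lower it down the block's deep shaft, feel it gently onto the hidden square stem until it is fully seated, and turn the stem clockwise until it reaches its stop. Never force the stem, and leave the key standing in place on the stem, let go, with the bottles and the jar undisturbed.

Things in the scene. Friction and masses are not known exactly. Their poses are not given: they have to be found in the camera images.
- key_grip (a point): Centre of the T-key's red handle bar: 90 long (this point's y), 14 thick (x: the faces to pinch), 18 high. The steel key, about 0.24 kg, is one rigid piece standing upright in the stand. Below the bar: a round shank, 14 across, 71 long; then a round barrel, 26 across, 70 long, with a square socket in its lower end. z points up the key; a half turn gives the same grip.
- key_mouth (a point): Centre of the open lower end of the T-key's socket, 150 straight below key_grip on the key's axis; axes as key_grip. The socket is a square hole 15.5 wide, 20 deep, its flats square to the key's x and y.
- stand_mouth (a point): Centre of the top of the bore in the grey key stand (a fixed block 75 x 75 x 70 high). The bore is 31 wide, 60 deep; the key stands loosely on its floor, its handle centre 90 above this point, and is lifted straight out.
- shaft_mouth (a point): Centre of the mouth of the shaft in the top face of the valve block (fixed, white, 110 x 110, top 130 above the table, blue collar round the mouth). z up. The shaft is round, 31 wide, 115 deep. Fully seated on the stem, the key's mouth is 105 below this point and its handle centre 45 above it; while it only rests on the square's corners it stands about 16 higher.
- stem_tip (a point): Tip of the brass stem on the shaft's axis, 85 below its mouth, axes those of the block: a blunt cone 4 high on a 14 x 14 square. How the square is turned is NOT given and differs each time: press lightly and turn the key till it slips on. The stem is sprung: gives way above about 7 N, 1.5 N per mm, bottom after 6 mm; over 30 N between key and stem is forcing it.
- stem (a joint): Turn of the valve stem in rad: 0 as found (shut; not turnable anticlockwise), growing clockwise seen from above to its stop at 0.9 (52 degrees, open). Needs 0.08 N m, stays where left. The square drives it through a twist spring (0.5 N m/rad), so the key leads it by 9 degrees and more; over 0.2 N m forces it. A black pointer beside the mouth follows it from a red to a green mark.
- gel_jar_mid (a point): Middle of a white jar with a black lid, 60 across, 60 high, not part of the job.
- polish_red_mid (a point): Middle of a red nail polish bottle with a white cap, 32 across, 86 high, not part of the job.
- polish_blue_mid (a point): Middle of a blue nail polish bottle with a white cap, 32 across, 86 high, not part of the job.
- polish_plum_mid (a point): Middle of a plum nail polish bottle with a white cap, 32 across, 86 high, not part of the job.
- polish_pink_mid (a point): Middle of a pink nail polish bottle with a white cap, 32 across, 86 high, not part of the job.
- polish_black_mid (a point): Middle of a black nail polish bottle with a white cap, 32 across, 86 high, not part of the job.
Not all that is in view belongs to the job. Of the things like the part that bears key_grip, leave any that is black, green or purple; of the rest the larger one is meant.

How it is judged:
By the outcome, as a careful person would: the job done as asked, in the order asked, and still so for the second after the job is handed in, with the robot touching nothing.
It also fails if it takes over 64 s, if anything falls off the work surface, if the arm or the gripper's body presses on something with over 40 N, if the wrist force passes 120 N, or if a joint passes its speed limit or range.

ROBOT

A 6-joint arm with a two-finger parallel gripper is mounted at the origin on the work surface. World frame = base frame: x ahead of the robot, y to its left, z up, the work surface at z = 0. Lengths are in m, angles in rad, forces in N, time in s.
With the tool pointing down it reaches from about 0.425 to 0.95 m from the base axis. Payload 3.5 kg.
Tool frame: the origin (TCP) lies midway between the tips of the shut fingers; the grasp point (between the pads) lies ctrl.grasp_offset behind it (ctrl.grasp_offset is the distance from the TCP to the grasp point, in m); x points along the fingers, y is the direction in which the jaws open and shut, and the axes are right-handed (so a half turn about x gives the same grasp; the last joint's range is limited). The gripper opens to 85 mm and grips with 20 to 120 N. Pads are 22 mm wide; open, the fingers measure 114 mm over their backs; the gripper's body (76 mm by 85 mm) begins 54 mm behind the grasp point. The pads swing forward as they close: fully open they stand 13 mm farther back than shut.
Start: joints at [-0.15, 0.286, 1.577, -0, 1.279, -0.15], TCP at [0.675, 0, 0.231] pointing down, gripper open.
Joint ranges: [-2.77, 2.77], [-0.9, 2.22], [0.21, 2.48], [-1.53, 4.67], [0.24, 2.81], [-2.84, 2.84]. Speed limits (rad/s): [2.79, 2.79, 3.14, 3.14, 3.14, 3.14].

INTERFACE

Orientations are given as a unit quaternion [x, y, z, w].
In Python, from plant import readout, read_camera, sign_off, ctrl gives the robot as it stands.
- The arm moves only by the tool drive_tool, never from a script. Its argument "steps" is a list of rows, each a list of 5 numbers: the shift along the tool's x, y, z in cm, then the turn about the tool's x in degrees, then the opening, from 0 (shut) to 1 (fully open). A call has 1 to 10 rows; each row shifts and turns the commanded pose from where the row before left it, along the tool's axes as they then stand; what a row does not reach is not made up. A row lasts 1/10 s, in which the tool goes at most 50 mm and 8.59 degrees, less where a joint would pass 70% of its speed; a pose out of reach is approached as far as the arm can. A call is refused whole if a number of a shift passes 5 or a number of a turn 8.59, either way. A call with a gripper value outside its range is refused whole. The fingers move at their own pace and stop on an object; "force" is the grip in N (left out, the last holds). Time passes only in rows, so rows that do not move let the fingers close. It gives the time, the measured TCP pose, the force and the opening at its end, in the units of the state.
- readout.get_state(): the state, without advancing time (a new reading comes with each control period).
- read_camera(name): name is "scene" or "side" or "wrist"; returns a dict with "frame" (384x512x3 uint8, red, green, blue), "vertical_fov" (degrees; the focal length in pixels is half the picture's height over the tangent of half this angle, whatever the lens; pixels are square), "cx", "cy" (the principal point, pixels), "eye" and "orientation" of the camera in the world. Camera axes: x right, y up, looking along -z (the intrinsics and any distortion apply to the point x, -y, -z); pixel columns grow to the right and rows downward; lengths in m; the calibration is good to about 2 mm. The wrist camera is an equidistant fisheye: a pixel r from the principal point sees the ray r / f radians off the axis. A picture is of the moment at which its call begins. There is no depth.
- sign_off(): hands the job in, once; it reports no verdict.
The state is a dict: "time": time; "qpos": joint angles; "dq": joint speeds; "joint_efforts": joint torques, N m; "eef_pos": TCP position; "tcp_rot": TCP orientation; "contact_force": force on the tool from outside, world axes, zero at the start; "wrist_torque": the same for the moment, N m; "opening": opening from 0.0 (shut) to 1.0 (fully open).
Only numpy, scipy, OpenCV 4.12 (cv2) and the standard library are available. Lean on these libraries where they do the work, as an engineer would, in place of code of your own. Each camera call takes 0.05 s, during which the arm holds its last target. There are 200 camera calls.

## Working session

There is one attempt and no reset: what is moved stays moved. The work goes in short steps, Python scripts to look and compute and a tool call to move; the robot and the scene stay as the last step left them, time stands still between calls to the robot, and variables do not carry over. Pictures are saved under pics/ and viewed, about 8 in all and at most 12, crops included, and the job is handed in when it is done.

Besides the shell and the picture viewer there is one more tool, called as a command line: name --pt "numbers of a row" for each row, then --argument value for the rest. drive_tool: Moves the arm, as the interface text tells. Its arguments: {"type":"object","properties":{"steps":{"type":"array","items":{"type":"array","items":{"type":"number"}}},"force":{"type":"number"}},"required":["steps"]}

```bash
mkdir -p pics; ls; python3 - <<'E'
from plant import readout, read_camera, ctrl
import cv2,numpy as np
s=readout.get_state(); print({k:np.round(v,4).tolist() for k,v in s.items()}, ctrl.grasp_offset)
for n in ["scene","side","wrist"]:
    c=read_camera(n); cv2.imwrite(f"pics/{n}0.png",c["frame"][:,:,::-1]); print(n,{k:np.round(v,4).tolist() for k,v in c.items() if k!="frame"}, c.keys())
a=cv2.imread("pics/scene0.png");b=cv2.imread("pics/side0.png")
cv2.imwrite("pics/a.png",cv2.resize(a,(800,600)))
cv2.imwrite("pics/b.png",cv2.resize(b,(800,600)))
E
```

```text
pics
{'time': 0.0, 'qpos': [-0.15, 0.2872, 1.5782, -0.0, 1.2786, -0.15], 'dq': [-0.001, 0.0018, -0.0025, -0.0005, 0.0009, 0.0002], 'joint_efforts': [-0.0002, -40.5981, -29.2628, -0.0002, 0.0058, 0.0], 'eef_pos': [0.6743, 0.0001, 0.2299], 'tcp_rot': [0.4995, 0.5007, -0.5005, 0.4993], 'contact_force': [-0.9858, -0.0544, -0.6133], 'wrist_torque': [-0.0402, -0.0193, 0.0258], 'opening': 0.9934} 0.0187
scene {'vertical_fov': 46.4171, 'cx': 248.7702, 'cy': 185.6165, 'eye': [1.1908, 0.5403, 0.9096], 'orientation': [0.1508, 0.3604, 0.8475, 0.3594]} dict_keys(['frame', 'vertical_fov', 'cx', 'cy', 'eye', 'orientation'])
side {'vertical_fov': 43.7841, 'cx': 264.4229, 'cy': 188.5041, 'eye': [-0.0934, -0.6913, 1.0126], 'orientation': [0.3636, -0.1498, -0.3706, 0.8414]} dict_keys(['frame', 'vertical_fov', 'cx', 'cy', 'eye', 'orientation'])
wrist {'vertical_fov': 65.7065, 'cx': 257.4984, 'cy': 193.5867, 'eye': [0.6754, 0.0704, 0.3728], 'orientation': [-0.1402, 0.0014, 0.0004, 0.9901]} dict_keys(['frame', 'vertical_fov', 'cx', 'cy', 'eye', 'orientation'])
```

View pics/a.png

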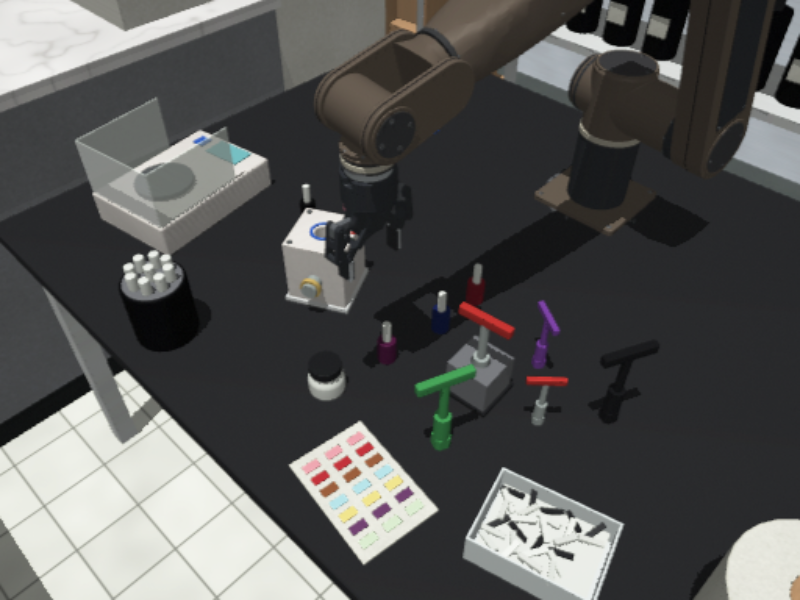

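View pics/b.png

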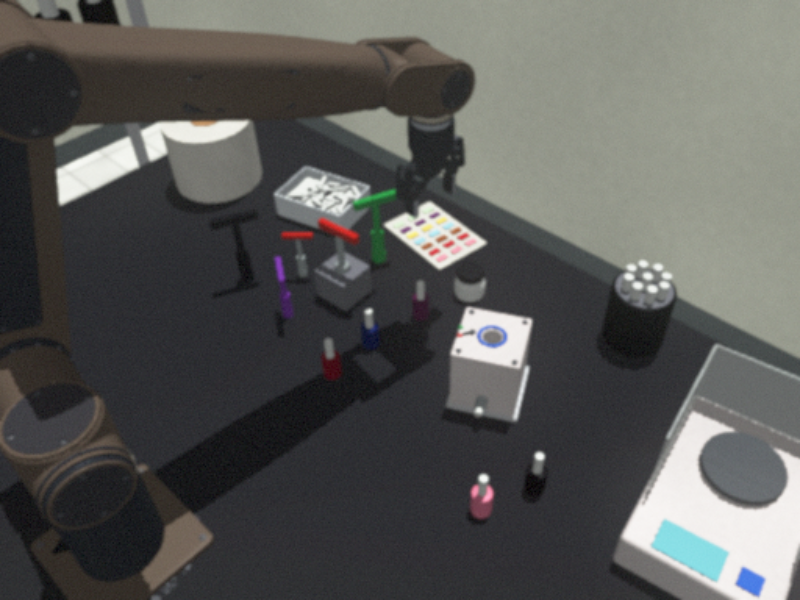

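Candidates for the key, in 800-scale pixels: the large red key in the grey stand (scene 487,320; side 338,231), the small red one (547,380; 297,235), green (445,381), purple (547,318) and black (630,353). By the description it is the large red key in the stand.

```bash
cat > h.py <<'E'
import cv2,numpy as np
from scipy.spatial.transform import Rotation as R
from plant import readout, read_camera, ctrl
def f(c): return 192/np.tan(np.radians(c["vertical_fov"]/2))
def ray(c,uv,fish=False):
    uv=np.atleast_2d(np.asarray(uv,float)); d=(uv-[c["cx"],c["cy"]])/f(c)
    if fish:
        r=np.linalg.norm(d,axis=1,keepdims=True)+1e-12; v=np.hstack([d/r*np.sin(r),np.cos(r)])
    else: v=np.hstack([d,np.ones((len(d),1))])
    v=v*[1,-1,-1]; v/=np.linalg.norm(v,axis=1,keepdims=True)
    return R.from_quat(c["orientation"]).apply(v)
def proj(c,P,fish=False):
    p=R.from_quat(c["orientation"]).inv().apply(np.atleast_2d(P)-c["eye"])*[1,-1,-1]
    n=np.linalg.norm(p[:,:2],axis=1,keepdims=True)
    m=np.arctan2(n,p[:,2:])/n*p[:,:2] if fish else p[:,:2]/p[:,2:]
    return m*f(c)+[c["cx"],c["cy"]]
def plane(c,uv,z,fish=False):
    d=ray(c,uv,fish); return c["eye"]+d*((z-c["eye"][2])/d[:,2])[:,None]
def tri(c1,u1,c2,u2,f1=False,f2=False):
    a,b=ray(c1,u1,f1)[0],ray(c2,u2,f2)[0]; e1,e2=map(np.asarray,(c1["eye"],c2["eye"]))
    t=np.linalg.lstsq(np.c_[a,-b],e2-e1,rcond=None)[0]
    p,q=e1+a*t[0],e2+b*t[1]; return (p+q)/2,np.linalg.norm(p-q)
def mask(c,lo,hi):
    h=cv2.cvtColor(c["frame"],cv2.COLOR_RGB2HSV); m=cv2.inRange(h,lo,hi)
    return m
def red(c,s=150,v=90):
    return mask(c,(0,s,v),(8,255,255))|mask(c,(172,s,v),(180,255,255))
def blobs(m,n=4):
    cs=cv2.findContours(m,cv2.RETR_EXTERNAL,cv2.CHAIN_APPROX_NONE)[0]
    return sorted(cs,key=cv2.contourArea,reverse=True)[:n]
def rng(c):
    (x,y),(w,h),a=cv2.minAreaRect(c); b=cv2.boxPoints(((x,y),(w,h),a)); 
    if np.linalg.norm(b[0]-b[1])>np.linalg.norm(b[1]-b[2]): e=[(b[1]+b[2])/2,(b[3]+b[0])/2]
    else: e=[(b[0]+b[1])/2,(b[2]+b[3])/2]
    return np.array([x,y]),np.array(sorted(e,key=lambda p:p[0])),(w,h)
E
python3 - <<'E'
from h import *
cs={n:read_camera(n) for n in("scene","side")}
for n,c in cs.items():
    for b in blobs(red(c)): print(n,cv2.contourArea(b),*[np.round(q,1).tolist() for q in rng(b)])
    for b in blobs(mask(c,(105,120,80),(125,255,255)),6):
        if len(b)>5: print(" blue",cv2.contourArea(b),cv2.fitEllipse(b), plane(c,cv2.fitEllipse(b)[0],.13).round(4))
a=cs["scene"]["frame"][165:290,260:385,::-1];b=cs["side"]["frame"][185:290,270:375,::-1]
cv2.imwrite("pics/c.png",np.hstack([cv2.resize(a,(400,400)),cv2.resize(b,(400,400))]))
E
```

```text
scene 272.5 [310.6, 204.4] [[293.79998779296875, 195.3000030517578], [327.29998779296875, 213.39999389648438]] [38.1, 8.3]
scene 114.0 [350.0, 243.5] [[337.0, 243.5], [363.0, 243.5]] [5.0, 26.0]
scene 35.5 [204.9, 305.3] [[200.5, 307.8999938964844], [209.1999969482422, 302.70001220703125]] [4.5, 10.1]
scene 34.0 [218.9, 296.3] [[214.5, 298.8999938964844], [223.1999969482422, 293.70001220703125]] [4.5, 10.1]
 blue 8.0 ((206.21197509765625, 147.7598876953125), (9.670796394348145, 14.851609230041504), 90.81390380859375) [[ 0.5868 -0.212   0.13  ]]
 blue 7.5 ((127.05623626708984, 89.47306823730469), (1.9344778060913086, 6.821876049041748), 67.09423828125) [[ 0.5649 -0.6176  0.13  ]]
 blue 2.0 ((278.5, 196.5), (0.0, 1.0), 0.0) [[0.5902 0.0555 0.13  ]]
side 132.0 [216.3, 146.9] [[203.89999389648438, 141.1999969482422], [228.60000610351562, 152.6999969482422]] [27.2, 6.4]
side 70.5 [189.5, 150.0] [[180.0, 150.0], [199.0, 150.0]] [4.0, 19.0]
side 1.5 [277.4, 160.8] [[275.79998779296875, 161.60000610351562], [279.0, 160.0]] [0.9, 3.6]
side 1.5 [287.4, 155.8] [[285.79998779296875, 156.60000610351562], [289.0, 155.0]] [0.9, 3.6]
 blue 154.5 ((479.9842834472656, 371.8662109375), (12.117749214172363, 17.902000427246094), 126.00703430175781) [[ 0.4774 -0.6973  0.13  ]]
 blue 8.0 ((238.9669952392578, 210.32699584960938), (2.311516046524048, 5.471819877624512), 41.31427764892578) [[ 0.4707 -0.0578  0.13  ]]
 blue 4.0 ((316.118896484375, 215.625732421875), (9.845975875854492, 14.31365966796875), 80.94400024414062) [[ 0.5877 -0.2157  0.13  ]]
```

View pics/c.png

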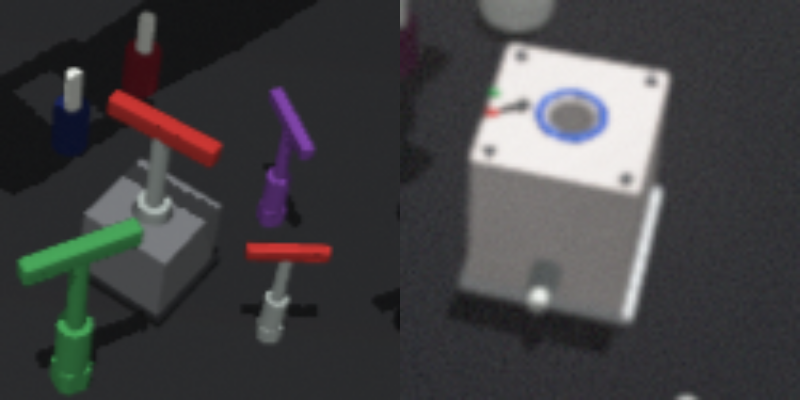

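The left crop shows the big red-barred key standing in the grey stand, so the choice holds. The right crop shows the collar, with the pointer at red. Next I triangulate the bar.

```bash
python3 - <<'E'
from h import *
cs={n:read_camera(n) for n in("scene","side")}
r={n:rng(blobs(red(c))[0]) for n,c in cs.items()}
a,b=cs["scene"],cs["side"]
print("centre",tri(a,r["scene"][0],b,r["side"][0]))
for i,j in((0,0),(1,1),(0,1),(1,0)): print(i,j,tri(a,r["scene"][1][i],b,r["side"][1][j]))
for n in cs:
    e=plane(cs[n],r[n][1],.16); d=e[1]-e[0]; print(n,e.round(4),np.degrees(np.arctan2(d[1],d[0])),np.linalg.norm(d[:2]))
# collar, colour threshold looser
for n,c in cs.items():
    f_=c["frame"].astype(int); m=((f_[:,:,2]-f_[:,:,0]>25)&(f_[:,:,2]>60)).astype(np.uint8)
    w=proj(c,[.588,-.214,.13])[0].astype(int); z=np.zeros_like(m); z[w[1]-14:w[1]+14,w[0]-16:w[0]+16]=1
    p=np.argwhere(m&z)[:,::-1].astype(np.float32); h=cv2.convexHull(p); el=cv2.fitEllipse(h); print(n,len(p),el,plane(c,el[0],.13).round(4))
# block edges yaw
s=readout.get_state(); print(R.from_quat(s["tcp_rot"]).as_matrix().round(3))
# stand top corners seen? bottles
for nm,lo,hi in (("plum",(140,90,30),(170,255,255)),("blue",(112,100,30),(125,255,255)),("white",(0,0,150),(180,60,255))): pass
E
```

```text
centre (array([0.58215143, 0.14446033, 0.16087122]), np.float64(0.0008534732678216793))
0 0 (array([0.57603587, 0.13337888, 0.18499129]), np.float64(0.07076395452401779))
1 1 (array([0.58902918, 0.15476117, 0.13903416]), np.float64(0.0741933828825756))
0 1 (array([0.58813376, 0.09905228, 0.16300172]), np.float64(0.0008066781193886512))
1 0 (array([0.57593074, 0.18936518, 0.15949343]), np.float64(0.0014775266357195244))
scene [[0.5854 0.0975 0.16  ]
 [0.577  0.1891 0.16  ]] 95.25553341344087 0.09199541883768769
side [[0.5752 0.1895 0.16  ]
 [0.5908 0.1015 0.16  ]] -79.94175518055764 0.08939920318653287
scene 53 ((205.75010681152344, 147.55313110351562), (11.42432689666748, 16.537269592285156), 86.55973052978516) [[ 0.587  -0.2136  0.13  ]]
side 136 ((314.57598876953125, 214.84739685058594), (14.472610473632812, 19.685380935668945), 95.37429809570312) [[ 0.5872 -0.2111  0.13  ]]
[[-0.  1.  0.]
 [ 0.  0. -1.]
 [-1. -0. -0.]]
```

drive_tool --pt "0 -2.3 -3.6 0 1" --pt "0 -2.3 -3.6 0 1" --pt "0 -2.3 -3.6 0 1" --pt "0 -2.3 -3.6 0 1" --pt "0 0 0 -7.6 1" --pt "0 0 0 0 1" --force 60

```text
time: 0.95
eef_pos: [0.5824, 0.1452, 0.2316]
tcp_rot: [0.465, 0.532, -0.465, 0.533]
contact_force: [0.5, 0.5, -0.6]
opening: 0.997
```

```bash
python3 - <<'E'
from h import *
w=read_camera("wrist"); s=readout.get_state(); print(s["eef_pos"],s["qpos"],s["contact_force"]); M=R.from_quat(s["tcp_rot"]).as_matrix(); print(M.round(3))
for b in blobs(red(w),3):
    c,e,wh=rng(b); P=plane(w,e,.169,True); print(cv2.contourArea(b),c,wh,P.round(4),P.mean(0).round(4),np.degrees(np.arctan2(*(P[1]-P[0])[[1,0]])))
for b in blobs(mask(w,(50,100,50),(75,255,255)),2):
    c,e,wh=rng(b); print("green",plane(w,e,.15,True).round(3))
cv2.imwrite("pics/w1.png",w["frame"][:,:,::-1])
E
```

```text
[0.58288255 0.14440921 0.23157203] [ 7.41137868e-02  1.23703262e-01  1.76597444e+00 -1.99911448e-04
  1.25137636e+00 -5.69983727e-02] [ 0.02562365  0.01459066 -0.27371905]
[[ 0.001  0.991  0.131]
 [-0.     0.131 -0.991]
 [-1.     0.001  0.   ]]
1983.5 [258.5944519  202.51251221] (19.016841888427734, 115.26920318603516) [[0.5886 0.1023 0.169 ]
 [0.5783 0.191  0.169 ]] [0.5835 0.1467 0.169 ] 96.66123439366069
601.0 [258.16928101  67.38311005] (64.18595886230469, 10.65847110748291) [[0.5551 0.2614 0.169 ]
 [0.5846 0.2277 0.169 ]] [0.5698 0.2445 0.169 ] -48.70062523289
99.5 [128.25       252.75001526] (18.384775161743164, 16.263456344604492) [[0.4761 0.0959 0.169 ]
 [0.4877 0.0857 0.169 ]] [0.4819 0.0908 0.169 ] -41.10557521116762
green [[0.645 0.193 0.15 ]
 [0.751 0.153 0.15 ]]
```

View pics/w1.png

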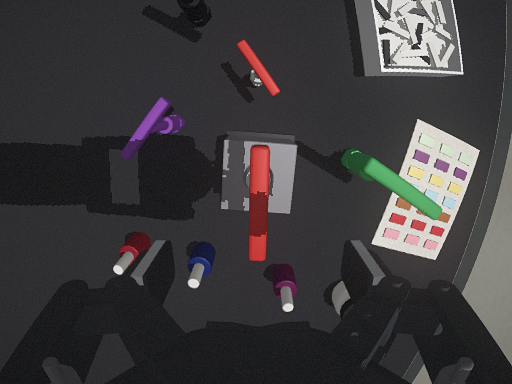

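The wrist view shows the red bar under the jaws, from (260,150) to (258,262), aligned with them. The green bar's end is about 3 cm clear of the right finger. I narrow the jaws and descend.

drive_tool --pt "1 0 0 0 0.5" --pt "2.5 0 0 0 0.5" --pt "2.5 0 0 0 0.5" --pt "2 0 0 0 0.5" --pt "1 0 0 0 0.5" --pt "0 0 0 0 0.5" --pt "0 0 0 0 0.5"

```text
time: 1.7
eef_pos: [0.5837, 0.1436, 0.1418]
tcp_rot: [0.466, 0.532, -0.466, 0.532]
contact_force: [-0.1, 0.5, -0.1]
opening: 0.499
```

drive_tool --pt "0 0 0 0 0.3" --pt "0 0 0 0 0.1" --pt "0 0 0 0 0" --pt "0 0 0 0 0" --pt "0 0 0 0 0" --pt "0 0 0 0 0" --pt "0 0 0 0 0" --force 60

```text
time: 2.4
eef_pos: [0.5839, 0.1441, 0.1429]
tcp_rot: [0.466, 0.531, -0.465, 0.533]
contact_force: [-1.3, -0.7, 5.2]
opening: 0.148
```

drive_tool --pt "-0.5 0 0 0 0" --pt "-1 0 0 0 0" --pt "-1.5 0 0 0 0" --pt "-2 0 0 0 0" --pt "-2 0 0 0 0" --pt "-2 0 0 0 0" --pt "-2 0 0 0 0" --pt "-2 0 0 0 0" --pt "-1.5 0 0 0 0" --pt "-0.5 0 0 0 0"

```text
time: 3.4
eef_pos: [0.5836, 0.1441, 0.2942]
tcp_rot: [0.467, 0.531, -0.465, 0.533]
contact_force: [0.1, -0.9, -2.7]
opening: 0.15
```

```bash
python3 - <<'E'
from h import *
s=readout.get_state(); print({k:np.round(v,3).tolist() for k,v in s.items()})
a=read_camera("scene");b=read_camera("side");w=read_camera("wrist")
ra,rb=rng(blobs(red(a))[0]),rng(blobs(red(b))[0]); print(tri(a,ra[0],b,rb[0]))
T=s["eef_pos"]; 
print(proj(a,T),proj(b,T))
ims=[cv2.resize(c["frame"][v[1]-60:v[1]+75,v[0]-65:v[0]+65,::-1],(390,405)) for c,v in ((a,proj(a,T)[0].astype(int)+[0,20]),(b,proj(b,T)[0].astype(int)+[0,20]))]
cv2.imwrite("pics/d.png",np.hstack(ims))
E
```

```text
{'time': 3.4, 'qpos': [0.073, 0.081, 1.698, -0.0, 1.359, -0.059], 'dq': [-0.001, -0.009, -0.026, 0.001, 0.068, -0.001], 'joint_efforts': [0.015, -33.91, -30.551, 0.002, 0.045, -0.0], 'eef_pos': [0.584, 0.144, 0.294], 'tcp_rot': [0.467, 0.531, -0.465, 0.533], 'contact_force': [0.053, -0.881, -2.675], 'wrist_torque': [0.021, -0.032, 0.036], 'opening': 0.15}
(array([0.48256745, 0.12027343, 0.22332734]), np.float64(0.011822475881372701))
[[315.70700192 160.75208708]] [[211.99265437 107.80994026]]
```

View pics/d.png

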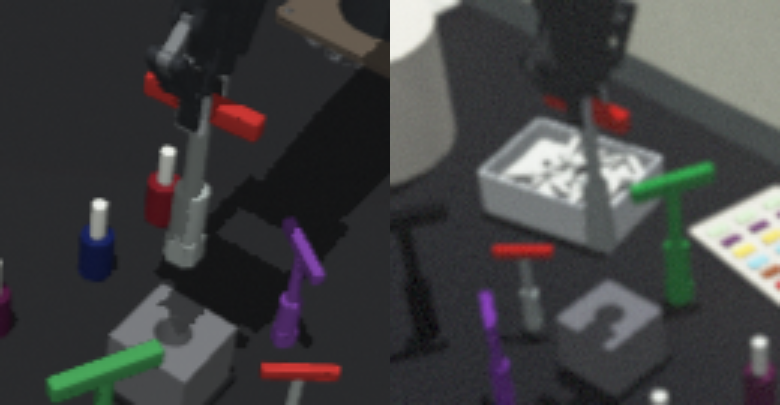

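The key is out of the stand and hangs straight. Next I carry it to the shaft.

drive_tool --pt "0 -0.12 1 0 0" --pt "0 -0.25 2 0 0" --pt "0 -0.36 3 0 0" --pt "0 -0.5 4 0 0" --pt "0 -0.5 4 0 0" --pt "0 -0.5 4 0 0" --pt "0 -0.5 4 0 0" --pt "0 -0.5 4 0 0" --pt "0 -0.36 3 0 0" --pt "0 -0.36 3 0 0"

```text
time: 4.55
eef_pos: [0.5851, -0.1805, 0.2897]
tcp_rot: [0.466, 0.533, -0.466, 0.531]
contact_force: [0.9, 0.1, -0.9]
opening: 0.153
```

drive_tool --pt "0 -0.25 2 0 0" --pt "0 -0.12 1 0 0" --pt "0 0 0.4 0 0" --pt "0 0 0 0 0" --pt "0 0 0 0 0"

```text
time: 5.05
eef_pos: [0.5871, -0.2114, 0.2913]
tcp_rot: [0.466, 0.532, -0.465, 0.532]
contact_force: [-0.1, -0.5, -2.2]
opening: 0.149
```

```bash
python3 - <<'E'
from h import *
a=dict(cx=248.7702,cy=185.6165,vertical_fov=46.4171,eye=[1.1908,.5403,.9096],orientation=[.1508,.3604,.8475,.3594]);b=dict(cx=264.4229,cy=188.5041,vertical_fov=43.7841,eye=[-.0934,-.6913,1.0126],orientation=[.3636,-.1498,-.3706,.8414])
print("lifted mouth",proj(a,[.5836,.1441,.163]),proj(b,[.5836,.1441,.163]),tri(a,[311,205.7],b,[216.3,148.7]))
s=readout.get_state(); print({k:np.round(s[k],4).tolist() for k in("eef_pos","qpos","contact_force","wrist_torque")})
a=read_camera("scene");b=read_camera("side");w=read_camera("wrist"); T=s["eef_pos"]-[0,0,.13]
o=[proj(c,T)[0].astype(int)-[50,50] for c in(a,b)]; print("origins",o)
print("pred mouth",[proj(c,T).round(1) for c in(a,b)], "wrist",proj(w,T,True))
# collar (blue) seen from the wrist
f_=w["frame"].astype(int); m=((f_[:,:,2]-f_[:,:,0]>40)&(f_[:,:,2]>70)).astype(np.uint8)
for q in blobs(m,3): 
    if len(q)>5: e=cv2.fitEllipse(q); print("collar w",e,plane(w,e[0],.13,True).round(4))
ims=[cv2.resize(c["frame"][v[1]:v[1]+100,v[0]:v[0]+100,::-1],(400,400),interpolation=cv2.INTER_CUBIC) for c,v in zip((a,b),o)]
v=proj(w,T,True)[0].astype(int)
cv2.imwrite("pics/e.png",np.vstack([np.hstack(ims)]))
cv2.imwrite("pics/ew.png",w["frame"][:,:,::-1])
E
```

```text
lifted mouth [[310.00882986 203.94352758]] [[216.37568014 146.54657697]] (array([0.58168318, 0.1448744 , 0.15606294]), np.float64(0.002230889131150456))
{'eef_pos': [0.5871, -0.2114, 0.2913], 'qpos': [-0.5083, 0.136, 1.6432, 0.0005, 1.3628, -0.6423], 'contact_force': [-0.1079, -0.5133, -2.1803], 'wrist_torque': [0.0417, -0.0506, -0.0097]}
origins [array([155,  88]), array([265, 156])]
pred mouth [array([[205.4, 138.9]]), array([[315.4, 206.3]])] wrist [[256.99373319 184.88412284]]
collar w ((29.8568115234375, 262.5368957519531), (48.4755973815918, 74.36836242675781), 134.26055908203125) [[ 0.2658 -0.3815  0.13  ]]
collar w ((257.586181640625, 177.23326110839844), (42.46965789794922, 42.849552154541016), 149.40548706054688) [[ 0.5876 -0.2111  0.13  ]]
collar w ((233.3374786376953, 0.9104294180870056), (2.2251176834106445, 18.277751922607422), 90.08946228027344) [[ 0.5379 -0.0288  0.13  ]]
```

View pics/e.png

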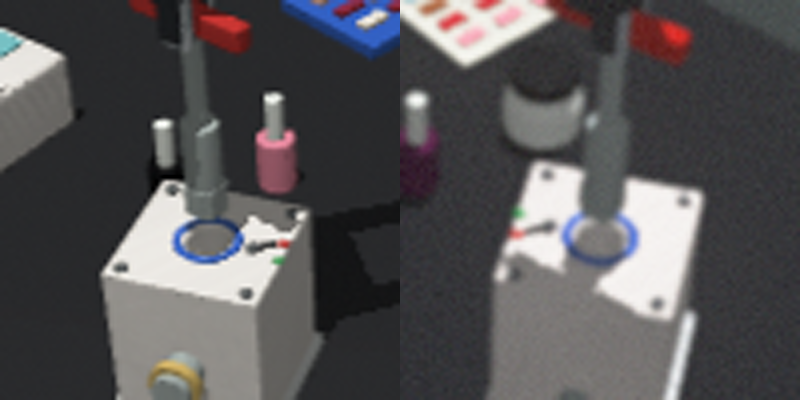

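View pics/ew.png

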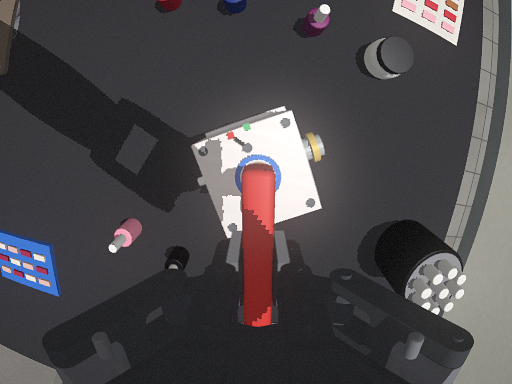

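```bash
cat > ax.py <<'E'
from h import *
def edges(n,h0,h1,k=8,hw=26):
    c=read_camera(n); g=cv2.GaussianBlur(c["frame"].astype(np.float32).max(2),(3,3),0); T=readout.get_state()["eef_pos"]
    for dz in np.linspace(h0,h1,k):
        r=.013 if dz>.08 else .007
        P=T-[0,0,dz]; u=proj(c,P)[0]; X=R.from_quat(c["orientation"]).as_matrix()[:,0]
        w=np.linalg.norm(proj(c,P+X*r)[0]-u)
        x0=int(u[0])-12; row=g[int(round(u[1])),x0:x0+25]; print(n,round(dz,3),"pred",u.round(1),"hw",w.round(1),"from",x0,row.astype(int).tolist())
E
python3 - <<'E'
from ax import *
edges("scene",.02,.12,7);edges("side",.02,.12,7)
E
```

```text
scene 0.02 pred [202.3 104.3] hw 2.8 from 190 [42, 42, 42, 43, 42, 42, 42, 42, 42, 46, 58, 74, 81, 82, 80, 71, 56, 45, 42, 42, 42, 42, 43, 43, 43]
scene 0.037 pred [202.8 109.9] hw 2.7 from 190 [42, 42, 42, 43, 43, 42, 42, 43, 43, 43, 50, 67, 80, 83, 81, 76, 63, 49, 43, 42, 42, 43, 43, 42, 42]
scene 0.053 pred [203.3 115.3] hw 2.7 from 191 [42, 42, 43, 43, 43, 42, 42, 42, 42, 47, 60, 75, 82, 82, 80, 72, 59, 48, 44, 43, 42, 42, 42, 42, 43]
scene 0.07 pred [203.8 120.6] hw 2.7 from 191 [42, 52, 86, 130, 150, 140, 111, 75, 59, 68, 79, 83, 92, 113, 130, 129, 116, 96, 71, 53, 44, 42, 42, 42, 42]
scene 0.087 pred [204.2 125.8] hw 4.9 from 192 [39, 57, 106, 140, 140, 119, 81, 53, 56, 71, 80, 87, 98, 104, 101, 95, 87, 74, 57, 45, 43, 43, 43, 43, 43]
scene 0.103 pred [204.7 130.9] hw 4.9 from 192 [19, 12, 14, 18, 19, 17, 12, 13, 30, 59, 76, 82, 90, 98, 100, 95, 87, 77, 64, 51, 44, 43, 43, 43, 43]
scene 0.12 pred [205.1 135.9] hw 4.8 from 193 [110, 182, 212, 189, 150, 143, 172, 176, 142, 114, 110, 114, 117, 116, 109, 96, 84, 81, 83, 87, 86, 81, 73, 67, 61]
side 0.02 pred [318.2 173.2] hw 3.0 f
[... 331 characters left out ...]
105, 94, 103, 114, 110, 101, 95, 93, 92, 87, 78, 68, 61, 58, 58, 58, 58, 58, 57, 56]
side 0.07 pred [316.9 188.8] hw 2.9 from 304 [127, 126, 122, 114, 100, 83, 74, 79, 89, 95, 95, 94, 95, 96, 96, 96, 93, 85, 74, 64, 59, 58, 58, 57, 57]
side 0.087 pred [316.5 193.8] hw 5.4 from 304 [55, 54, 57, 58, 59, 62, 66, 75, 86, 90, 92, 94, 94, 95, 94, 94, 90, 81, 68, 60, 59, 59, 59, 59, 60]
side 0.103 pred [316.1 198.7] hw 5.3 from 304 [226, 237, 237, 233, 225, 207, 170, 126, 98, 91, 92, 93, 94, 95, 95, 91, 87, 84, 84, 82, 76, 70, 66, 64, 62]
side 0.12 pred [315.7 203.5] hw 5.3 from 303 [243, 243, 243, 243, 242, 233, 200, 146, 105, 92, 92, 93, 92, 92, 93, 92, 94, 119, 171, 220, 240, 242, 241, 241, 239]
```

```bash
python3 - <<'E'
from h import *
T=readout.get_state()["eef_pos"].copy(); T[2]=.13
for n in("scene","side"):
    c=read_camera(n); u=proj(c,T)[0]; X=R.from_quat(c["orientation"]).as_matrix()[:,0]
    f_=c["frame"].astype(int); m=((f_[:,:,2]-f_[:,:,0]>25)).astype(np.uint8); z=np.zeros_like(m); v=u.astype(int); z[v[1]-14:v[1]+14,v[0]-15:v[0]+15]=1
    p=np.argwhere(m&z)[:,::-1].astype(np.float32); e=cv2.fitEllipse(cv2.convexHull(p))
    print(n,"TCP proj",u.round(2),"collar",np.round(e[0],2),np.round(e[1],1),p.min(0),p.max(0),plane(c,e[0],.13).round(4),"X",X.round(2),"mm/px",1000*np.linalg.norm(T-c["eye"])/f(c))
E
```

```text
scene TCP proj [206.16 147.85] collar [206.32 147.56] [11.5 17.8] [198. 142.] [215. 153.] [[ 0.586  -0.2125  0.13  ]] X [-0.7   0.72 -0.  ] mm/px 2.769464247111271
side TCP proj [314.77 215.01] collar [314.62 214.64] [14.2 19.6] [305. 209.] [324. 222.] [[ 0.5878 -0.2107  0.13  ]] X [ 0.68 -0.73 -0.02] mm/px 2.539271939445769
```

The key hangs without tilt and sits about 1 mm off centre. I correct that and go into the mouth.

drive_tool --pt "1 0.06 0.07 0 0" --pt "1 0 0 0 0" --pt "0.5 0 0 0 0" --pt "0.4 0 0 0 0" --pt "0.4 0 0 0 0" --pt "0.4 0 0 0 0" --pt "0.4 0 0 0 0"

```text
time: 6.1
eef_pos: [0.5878, -0.2132, 0.2502]
tcp_rot: [0.466, 0.532, -0.466, 0.532]
contact_force: [0.3, 1.1, -1.3]
opening: 0.15
```

drive_tool --pt "0.5 0 0 0 0" --pt "0.7 0 0 0 0" --pt "0.7 0 0 0 0" --pt "0.7 0 0 0 0" --pt "0.7 0 0 0 0" --pt "0.5 0 0 0 0" --pt "0.3 0 0 0 0" --pt "0 0 0 0 0"

```text
time: 6.9
eef_pos: [0.5874, -0.213, 0.2086]
tcp_rot: [0.466, 0.532, -0.466, 0.532]
contact_force: [0.5, 1.2, -1.9]
opening: 0.149
```

drive_tool --pt "0.4 0 0 0 0" --pt "0.5 0 0 0 0" --pt "0.5 0 0 0 0" --pt "0.5 0 0 0 0" --pt "0.4 0 0 0 0" --pt "0.3 0 0 0 0" --pt "0.2 0 0 0 0" --pt "0 0 0 0 0"

```text
time: 7.7
eef_pos: [0.5875, -0.2132, 0.1809]
tcp_rot: [0.466, 0.532, -0.466, 0.532]
contact_force: [-0.6, 0.1, -2.6]
opening: 0.152
```

```bash
cat > st.py <<'E'
from plant import readout
import numpy as np
s=readout.get_state(); q=s["tcp_rot"]
from scipy.spatial.transform import Rotation as R
M=R.from_quat(q).as_matrix(); print("yaw",np.degrees(np.arctan2(M[1,1],M[0,1])).round(2),{k:np.round(s[k],4).tolist() for k in("time","eef_pos","contact_force","wrist_torque","opening")})
E
python3 st.py
```

```text
yaw 7.6 {'time': 7.7, 'eef_pos': [0.5875, -0.2132, 0.1809], 'contact_force': [-0.5734, 0.1379, -2.5802], 'wrist_torque': [0.1585, -0.0749, 0.0113], 'opening': 0.1519}
```

drive_tool --pt "0.2 0 0 0 0" --pt "0.2 0 0 0 0" --pt "0.2 0 0 0 0" --pt "0 0 0 0 0"

```text
time: 8.1
eef_pos: [0.5876, -0.2132, 0.1749]
tcp_rot: [0.466, 0.532, -0.466, 0.532]
contact_force: [0.4, -0.1, -2.0]
opening: 0.15
```

drive_tool --pt "0.1 0 0 0 0" --pt "0 0 0 0 0"

```text
time: 8.3
eef_pos: [0.5877, -0.2132, 0.1742]
tcp_rot: [0.466, 0.532, -0.466, 0.532]
contact_force: [0.5, 0.3, -2.4]
opening: 0.152
```

drive_tool --pt "0.1 0 0 0 0" --pt "0 0 0 0 0"

```text
time: 8.5
eef_pos: [0.5879, -0.2133, 0.1739]
tcp_rot: [0.466, 0.532, -0.466, 0.532]
contact_force: [-1.2, 0.9, -0.5]
opening: 0.151
```

drive_tool --pt "0.1 0 0 0 0" --pt "0 0 0 0 0"

```text
time: 8.7
eef_pos: [0.5881, -0.2135, 0.1736]
tcp_rot: [0.466, 0.532, -0.466, 0.533]
contact_force: [-1.1, 0.8, 3.8]
opening: 0.15
```

Contact at TCP z 0.174, with about 6 N on the stem. Now I search by turning clockwise.

drive_tool --pt "0 0 0 3 0" --pt "0 0 0 3 0" --pt "0 0 0 3 0" --pt "0 0 0 3 0" --pt "0 0 0 0 0"

```text
time: 9.2
eef_pos: [0.588, -0.2134, 0.1735]
tcp_rot: [0.519, 0.48, -0.519, 0.481]
contact_force: [-0.5, 1.1, 5.4]
opening: 0.156
```

drive_tool --pt "0 0 0 3 0" --pt "0 0 0 3 0" --pt "0 0 0 3 0" --pt "0 0 0 3 0" --pt "0 0 0 0 0"

```text
time: 9.7
eef_pos: [0.5879, -0.2135, 0.1731]
tcp_rot: [-0.566, -0.424, 0.566, -0.424]
contact_force: [-1.2, 1.1, 4.5]
opening: 0.149
```

```bash
python3 st.py
```

```text
yaw -16.33 {'time': 9.7, 'eef_pos': [0.5879, -0.2135, 0.1731], 'contact_force': [-1.2073, 1.1251, 4.545], 'wrist_torque': [0.2399, 0.292, 0.0417], 'opening': 0.1487}
```

drive_tool --pt "0 -0.07 -0.04 3 0" --pt "0 0 0 3 0" --pt "0 0 0 3 0" --pt "0 0 0 3 0" --pt "0 0 0 0 0"

```text
time: 10.2
eef_pos: [0.5865, -0.2125, 0.1707]
tcp_rot: [-0.607, -0.363, 0.607, -0.362]
contact_force: [0.6, 0.0, -1.8]
opening: 0.152
```

drive_tool --pt "0 0 0 3 0" --pt "0 0 0 3 0" --pt "0 0 0 3 0" --pt "0 0 0 3 0" --pt "0 0 0 0 0"

```text
time: 10.7
eef_pos: [0.5866, -0.2123, 0.1709]
tcp_rot: [-0.641, -0.298, 0.642, -0.297]
contact_force: [0.5, 0.9, -2.4]
opening: 0.152
```

```bash
python3 st.py
```

```text
yaw -40.28 {'time': 10.7, 'eef_pos': [0.5866, -0.2123, 0.1709], 'contact_force': [0.5337, 0.8611, -2.3703], 'wrist_torque': [0.0727, -0.0879, 0.0995], 'opening': 0.1525}
```

It slipped on: Fz fell and the torque is rising (0.10). Before the stem turns I back off and seat the key.

drive_tool --pt "0 0 0 -5 0" --pt "0 0 0 -5 0" --pt "0.2 0 0 0 0" --pt "0.2 0 0 0 0" --pt "0 0 0 0 0"

```text
time: 11.2
eef_pos: [0.5867, -0.2124, 0.1674]
tcp_rot: [-0.613, -0.352, 0.614, -0.351]
contact_force: [-0.2, -0.2, -2.1]
opening: 0.151
```

```bash
python3 st.py
```

```text
yaw -30.42 {'time': 11.2, 'eef_pos': [0.5867, -0.2124, 0.1674], 'contact_force': [-0.2114, -0.163, -2.0716], 'wrist_torque': [0.0478, 0.0334, -0.0359], 'opening': 0.151}
```

drive_tool --pt "0.2 0 0 0 0" --pt "0.2 0 0 0 0" --pt "0.2 0 0 0 0" --pt "0 0 0 0 0"

```text
time: 11.6
eef_pos: [0.5869, -0.2125, 0.1618]
tcp_rot: [-0.613, -0.352, 0.614, -0.351]
contact_force: [-0.1, 0.3, -1.6]
opening: 0.156
```

drive_tool --pt "0.1 0 0 0 0" --pt "0.1 0 0 0 0" --pt "0 0 0 0 0"

```text
time: 11.9
eef_pos: [0.587, -0.2126, 0.1602]
tcp_rot: [-0.614, -0.351, 0.614, -0.351]
contact_force: [-0.4, 0.3, -1.8]
opening: 0.151
```

drive_tool --pt "0.1 0 0 0 0" --pt "0.1 0 0 0 0" --pt "0 0 0 0 0"

```text
time: 12.2
eef_pos: [0.587, -0.2126, 0.1581]
tcp_rot: [-0.614, -0.352, 0.614, -0.351]
contact_force: [0.3, 0.5, -2.2]
opening: 0.15
```

```bash
python3 st.py
```

```text
yaw -30.4 {'time': 12.2, 'eef_pos': [0.587, -0.2126, 0.1581], 'contact_force': [0.3101, 0.5137, -2.2362], 'wrist_torque': [0.0381, -0.0216, -0.0257], 'opening': 0.1502}
```

drive_tool --pt "0.1 0 0 0 0" --pt "0 0 0 0 0"

```text
time: 12.4
eef_pos: [0.5873, -0.2127, 0.1579]
tcp_rot: [0.614, 0.351, -0.614, 0.352]
contact_force: [-0.3, -0.3, 1.1]
opening: 0.152
```

drive_tool --pt "0.1 0 0 0 0" --pt "0 0 0 0 0"

```text
time: 12.6
eef_pos: [0.5876, -0.2129, 0.1577]
tcp_rot: [0.614, 0.351, -0.613, 0.352]
contact_force: [-1.9, 1.2, 4.3]
opening: 0.148
```

drive_tool --pt "0.1 0 0 0 0" --pt "0 0 0 0 0"

```text
time: 12.8
eef_pos: [0.5876, -0.2129, 0.1566]
tcp_rot: [0.614, 0.351, -0.613, 0.352]
contact_force: [-0.6, 0.3, 6.2]
opening: 0.153
```

Bottom contact is at 0.158, exactly 16 mm below the corner rest, so the key is fully seated. I ease off a little and turn clockwise.

drive_tool --pt "-0.1 0 0 0 0" --pt "0 0 0 4 0" --pt "0 0 0 4 0" --pt "0 0 0 4 0" --pt "0 0 0 4 0" --pt "0 0 0 4 0" --pt "0 0 0 0 0"

```text
time: 13.5
eef_pos: [0.5872, -0.2125, 0.1572]
tcp_rot: [-0.665, -0.239, 0.665, -0.239]
contact_force: [-2.3, 0.5, 5.4]
opening: 0.154
```

```bash
python3 st.py
```

```text
yaw -50.44 {'time': 13.5, 'eef_pos': [0.5872, -0.2125, 0.1572], 'contact_force': [-2.2642, 0.5358, 5.4067], 'wrist_torque': [0.4307, 0.5513, 0.0554], 'opening': 0.1536}
```

drive_tool --pt "0 0 0 4 0" --pt "0 0 0 4 0" --pt "0 0 0 4 0" --pt "0 0 0 4 0" --pt "0 0 0 4 0" --pt "0 0 0 0 0"

```text
time: 14.1
eef_pos: [0.587, -0.2123, 0.1572]
tcp_rot: [-0.697, -0.12, 0.697, -0.12]
contact_force: [-2.2, 1.5, 5.8]
opening: 0.151
```

```bash
python3 st.py; python3 - <<'E'
from h import *
a=read_camera("scene");b=read_camera("side")
for c in(a,b):
    print(proj(c,[.587,-.2125,.13]).round(0))
ims=[]
for c in(a,b):
    v=proj(c,[.587,-.2125,.13])[0].astype(int)-[30,30]; ims.append(cv2.resize(c["frame"][v[1]:v[1]+60,v[0]:v[0]+60,::-1],(400,400),interpolation=cv2.INTER_CUBIC))
cv2.imwrite("pics/g.png",np.hstack(ims))
E
```

```text
yaw -70.44 {'time': 14.1, 'eef_pos': [0.587, -0.2123, 0.1572], 'contact_force': [-2.2493, 1.4552, 5.803], 'wrist_torque': [0.4224, 0.5709, 0.0502], 'opening': 0.1514}
[[206. 148.]]
[[315. 215.]]
```

View pics/g.png

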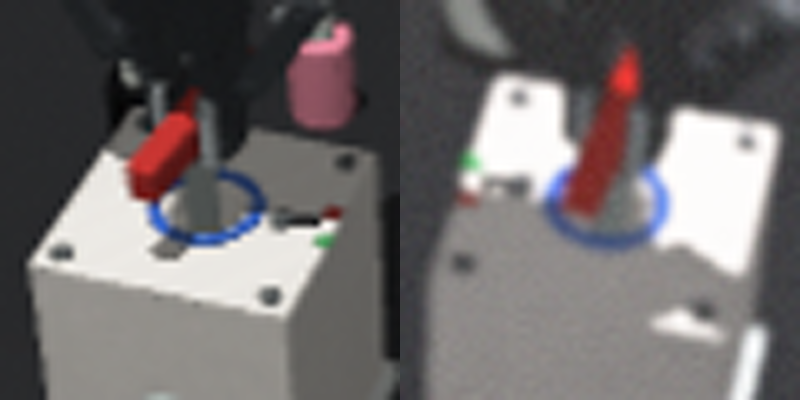

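The pointer is partway from red to green: in the side view its pivot is at (515,187) and its tip at (487,183), with green at (470,160). I continue.

drive_tool --pt "0 0 0 4 0" --pt "0 0 0 4 0" --pt "0 0 0 4 0" --pt "0 0 0 0 0"

```text
time: 14.6
eef_pos: [0.5869, -0.2122, 0.1571]
tcp_rot: [-0.705, -0.047, 0.706, -0.046]
contact_force: [-3.1, 1.0, 5.2]
opening: 0.156
```

```bash
python3 st.py
```

```text
yaw -82.44 {'time': 14.6, 'eef_pos': [0.5869, -0.2122, 0.1571], 'contact_force': [-3.1201, 1.0413, 5.1957], 'wrist_torque': [0.5066, 0.5809, 0.035], 'opening': 0.1564}
```

drive_tool --pt "0 0 0 3 0" --pt "0 0 0 3 0" --pt "0 0 0 0 0"

```text
time: 14.9
eef_pos: [0.5869, -0.2121, 0.1571]
tcp_rot: [-0.707, -0.01, 0.707, -0.009]
contact_force: [-2.7, 3.1, 5.1]
opening: 0.15
```

```bash
python3 st.py
```

```text
yaw -88.43 {'time': 14.9, 'eef_pos': [0.5869, -0.2121, 0.1571], 'contact_force': [-2.6954, 3.1183, 5.09], 'wrist_torque': [0.5509, 0.6416, 0.0958], 'opening': 0.1496}
```

drive_tool --pt "-0.05 -0.05 0.05 0 0" --pt "0 0 0 0 0"

```text
time: 15.1
eef_pos: [0.5866, -0.2118, 0.1575]
tcp_rot: [-0.707, -0.01, 0.707, -0.01]
contact_force: [-2.0, 2.3, 4.3]
opening: 0.147
```

```bash
python3 st.py; python3 - <<'E'
from h import *
t=[]
for i in range(8):
    c=read_camera("side"); t.append(readout.get_state()["wrist_torque"][2])
print(np.round(t,3),np.mean(t)); 
v=proj(c,[.587,-.2125,.13])[0].astype(int)-[30,30]; a=cv2.resize(c["frame"][v[1]:v[1]+60,v[0]:v[0]+60,::-1],(400,400),interpolation=cv2.INTER_CUBIC)
c=read_camera("scene");v=proj(c,[.587,-.2125,.13])[0].astype(int)-[30,30]; b=cv2.resize(c["frame"][v[1]:v[1]+60,v[0]:v[0]+60,::-1],(400,400),interpolation=cv2.INTER_CUBIC)
cv2.imwrite("pics/i.png",np.hstack([b,a]))
E
```

```text
yaw -88.38 {'time': 15.1, 'eef_pos': [0.5866, -0.2118, 0.1575], 'contact_force': [-2.0197, 2.3012, 4.2661], 'wrist_torque': [0.4157, 0.5398, 0.0447], 'opening': 0.1468}
[0.094 0.123 0.059 0.101 0.141 0.101 0.13  0.033] 0.09779135080519483
```

View pics/i.png

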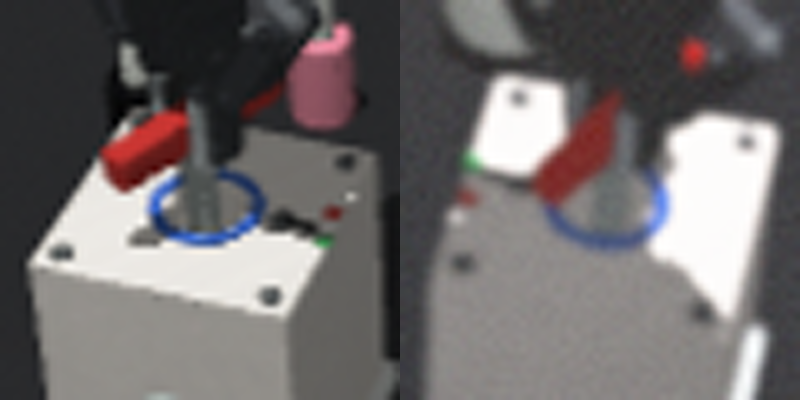

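drive_tool --pt "0 0 0 3 0" --pt "0 0 0 0 0"

```text
time: 15.75
eef_pos: [0.5866, -0.2119, 0.1571]
tcp_rot: [-0.707, 0.009, 0.707, 0.009]
contact_force: [-1.7, 1.4, 5.2]
opening: 0.149
```

```bash
cat > av.py <<'E'
from h import *
t=[]
for i in range(14):
    c=read_camera("scene"); s=readout.get_state(); t.append(np.r_[s["wrist_torque"],s["contact_force"]])
t=np.array(t); print("mean torque,force",t.mean(0).round(3),"sd tz",t[:,2].std().round(3))
def ang(uv,pv): 
    P=plane(c,[pv,uv],.131); d=P[1]-P[0]; return np.degrees(np.arctan2(d[1],d[0])).round(1)
v=np.array([206,147])-30; im=c["frame"][v[1]:v[1]+60,v[0]:v[0]+60]
# dark pointer pixels near pivot
g=c["frame"].max(2); ys,xs=np.mgrid[146:158,215:230]; m=g[146:158,215:230]
print(m)
pv=(218.2,149.9)
print("red",ang((226,148.8),pv),"green",ang((224.6,153.3),pv),"then",ang((225,148.75),pv),"last",ang((223.7,152.2),pv))
E
python3 av.py; python3 st.py
```

```text
mean torque,force [ 0.523  0.547  0.091 -1.998  1.758  5.173] sd tz 0.029
[[ 96 106 113 113 113 113 113 112 113 113 113 112 112 181 137]
 [ 92 103 113 112 113 113 113 112 113 112 109 111 210 176 116]
 [ 94  94  86  73  91 109 113 112 112 105  95  93 121 112 102]
 [ 97  76  51  45  41  81 107 112 112 104  96  95  98 100 100]
 [103  77  48  40  29  31  50  83  91 106 111 103 100 100 101]
 [112  97  78  73  81  83  56  36  78 106 110 103  99 100 100]
 [227 227 227 156 109 109 107  91  83  85  85  94 100 100 101]
 [235 234 234 229 228 228 229 207 126  76  81  94 100 101 100]
 [234 234 234 234 235 235 235 233 228 160 104 100 100 101 100]
 [234 234 235 236 236 235 235 234 220 143 100 100 100 100  99]
 [235 236 236 235 234 234 234 233 178 114 100 100 100 100  99]
 [236 235 235 234 233 233 232 201 131 101 100  99  99  99  99]]
red 146.5 green 95.3 then 148.9 last 101.5
yaw -91.4 {'time': 16.45, 'eef_pos': [0.5866, -0.2119, 0.1572], 'contact_force': [-1.9449, 2.6002, 5.2951], 'wrist_torque': [0.5049, 0.5313, 0.1076], 'opening': 0.1481}
```

drive_tool --pt "0 0 0 3 0" --pt "0 0 0 0 0"

```text
time: 16.65
eef_pos: [0.5866, -0.2119, 0.1571]
tcp_rot: [-0.706, 0.027, 0.707, 0.028]
contact_force: [-2.5, 1.4, 5.1]
opening: 0.155
```

```bash
python3 av.py|grep mean
```

```text
mean torque,force [ 0.541  0.548  0.089 -2.071  1.946  5.35 ] sd tz 0.028
```

drive_tool --pt "0 0 0 3 0" --pt "0 0 0 0 0"

```text
time: 17.55
eef_pos: [0.5866, -0.2118, 0.1571]
tcp_rot: [-0.705, 0.046, 0.706, 0.046]
contact_force: [-2.4, 2.6, 5.0]
opening: 0.148
```

```bash
python3 av.py|grep mean
```

```text
mean torque,force [ 0.556  0.534  0.096 -2.067  1.569  5.369] sd tz 0.03
```

drive_tool --pt "0 0 0 3 0" --pt "0 0 0 0 0"

```text
time: 18.45
eef_pos: [0.5866, -0.2118, 0.1571]
tcp_rot: [-0.704, 0.064, 0.704, 0.065]
contact_force: [-1.7, 1.5, 5.5]
opening: 0.149
```

```bash
python3 av.py|head -13
```

```text
mean torque,force [ 0.577  0.549  0.097 -1.872  1.769  5.529] sd tz 0.033
[[ 97 106 113 113 113 113 113 113 113 113 113 112 112 181 136]
 [ 93 103 112 113 113 113 113 113 113 112 199 226 228 176 116]
 [ 93 103  92  73  91 109 113 113 209 153 183 204 165 118 101]
 [ 96  77  55  43  60 102 112 112 130 112 111 114 106 101 100]
 [103  77  48  44  33  38  65 103 112 111 110 104 100 100 100]
 [112  96  78  74  81  54  30  39  82 106 110 102  99 101 101]
 [111 111 109 108 108 107  90  68  77  85  84  94  99 100 100]
 [228 157 112 112 112 112 111 100  81  74  95  99 101 100 100]
 [234 229 228 228 229 159 113 111 209 161 105 100 100 100 100]
 [234 234 235 235 236 231 229 228 218 143  99 101 100 100 100]
 [236 235 236 235 235 234 233 233 178 114 100 100  99  99 100]
 [236 235 235 234 234 232 233 201 131 100  99  99  99  99  99]]
```

drive_tool --pt "0 0 0 3 0" --pt "0 0 0 0 0"

```text
time: 19.35
eef_pos: [0.5866, -0.2118, 0.1571]
tcp_rot: [-0.702, 0.082, 0.702, 0.083]
contact_force: [-1.9, 2.5, 5.4]
opening: 0.152
```

```bash
python3 av.py|grep mean
```

```text
mean torque,force [ 0.584  0.544  0.115 -1.818  2.204  5.337] sd tz 0.037
```

drive_tool --pt "0 0 0 2 0" --pt "0 0 0 0 0"

```text
time: 20.25
eef_pos: [0.5866, -0.2117, 0.1571]
tcp_rot: [-0.701, 0.095, 0.701, 0.095]
contact_force: [-1.7, 1.1, 5.1]
opening: 0.153
```

```bash
python3 av.py|head -13; python3 st.py
```

```text
mean torque,force [ 0.608  0.542  0.122 -1.911  1.846  5.279] sd tz 0.029
[[ 97 106 113 113 113 113 113 113 113 113 113 113 112 181 137]
 [ 93 103 113 112 112 113 113 113 112 112 199 225 228 176 116]
 [ 94 104  92  72  91 110 112 210 228 217 205 204 164 118 102]
 [ 97  78  55  44  55 101 112 131 137 187 174 162 122 101 100]
 [103  76  49  44  34  39  65 103 112 123 214 172 112 100 100]
 [112  96  78  73  81  55  30  39  81 107 129 113 101 100 100]
 [112 111 109 109 109 108  90  68  77  85  84  94  99 101 101]
 [112 112 112 112 112 112 111 101  81  74  95  99 100 100 100]
 [228 227 157 112 113 113 113 211 227 160 105 100 100 101  99]
 [234 234 231 159 113 212 228 232 220 143  99 100  99 101 100]
 [235 236 236 231 228 232 233 232 178 114 100  99  99  99  99]
 [236 235 234 234 234 233 233 201 131 100 100  99 100  99  99]]
yaw -105.38 {'time': 20.95, 'eef_pos': [0.5866, -0.2117, 0.1571], 'contact_force': [-1.3314, 2.2085, 5.5126], 'wrist_torque': [0.6193, 0.5556, 0.1479], 'opening': 0.1499}
```

The pointer has stopped moving (its pixels match those 5° earlier) and the torque is climbing, so the stem is at its stop. I add 2° to be sure, then relax the twist and the press.

drive_tool --pt "0 0 0 2 0" --pt "0 0 0 0 0"

```text
time: 21.15
eef_pos: [0.5866, -0.2117, 0.1571]
tcp_rot: [-0.699, 0.107, 0.699, 0.107]
contact_force: [-1.7, 2.4, 5.1]
opening: 0.154
```

```bash
python3 av.py|head -9
```

```text
mean torque,force [ 0.623  0.535  0.161 -2.059  2.104  5.443] sd tz 0.026
[[ 97 106 113 113 113 113 113 112 113 113 113 112 112 181 137]
 [ 93 104 113 112 113 113 112 114 113 112 200 226 228 176 115]
 [ 94  93  86  72  91 109 113 211 227 216 205 204 165 118 102]
 [ 97  75  51  42  59 101 112 131 136 188 174 162 122 101 100]
 [103  77  49  39  30  39  65 103 112 214 230 172 112 100 100]
 [112  97  78  73  81  54  31  38  81 126 135 114 100 100 101]
 [112 110 109 108 109 107  90  67  77  85  84  94  99 100 101]
 [112 112 112 111 112 112 111 101  81  74  80  94 101 100 100]
```

drive_tool --pt "0 0 0 -4 0" --pt "0 0 0 -4 0" --pt "0 0 0 -4 0" --pt "-0.1 0 0 -3 0" --pt "0 0 0 0 0"

```text
time: 22.35
eef_pos: [0.5865, -0.2119, 0.1577]
tcp_rot: [-0.707, 0.015, 0.707, 0.015]
contact_force: [-1.1, 1.9, 4.6]
opening: 0.155
```

```bash
python3 av.py|head -9; python3 st.py
```

```text
mean torque,force [ 0.624  0.473  0.026 -1.437  1.87   4.543] sd tz 0.038
[[ 97 105 113 113 113 113 113 113 114 113 113 113 112 181 136]
 [ 92 103 112 113 113 113 113 113 113 112 109 111 210 176 115]
 [ 94 104  91  73  91 110 112 112 112 105  96  92 120 112 102]
 [ 96  77  55  47  57 101 112 112 112 104  96  95  98 100  99]
 [103  76  49  45  34  40  65 103 112 110 110 104 101 100 101]
 [111  97  78  74  81  54  31  39  81 107 110 102  99 101 101]
 [228 227 227 156 109 107  90  68  78  85  85  95  99 101 100]
 [234 234 234 229 227 228 229 206 123  74  95  99 100 100 101]
yaw -92.41 {'time': 23.05, 'eef_pos': [0.5866, -0.2121, 0.1578], 'contact_force': [-1.463, 2.3808, 4.3745], 'wrist_torque': [0.7172, 0.4161, -0.0073], 'opening': 0.1488}
```

drive_tool --pt "-0.06 -0.04 0.03 0 0" --pt "0 0 0 0 0"

```text
time: 23.25
eef_pos: [0.5862, -0.2117, 0.1579]
tcp_rot: [-0.707, 0.015, 0.707, 0.015]
contact_force: [-0.9, 1.2, 1.3]
opening: 0.157
```

```bash
python3 av.py|head -1; python3 st.py
```

```text
mean torque,force [ 0.38   0.205  0.027 -0.614  1.161 -0.176] sd tz 0.022
yaw -92.4 {'time': 23.95, 'eef_pos': [0.5861, -0.2116, 0.1579], 'contact_force': [-1.2743, 2.0085, -1.5903], 'wrist_torque': [0.3292, 0.1822, 0.0683], 'opening': 0.1515}
```

drive_tool --pt "0 0 0 0 0.2" --pt "0 0 0 0 0.25" --pt "0 0 0 0 0.35" --pt "0 0 0 0 0.5" --pt "0 0 0 0 0.6" --pt "0 0 0 0 0.6" --pt "0 0 0 0 0.6"

```text
time: 24.65
eef_pos: [0.5863, -0.2117, 0.1584]
tcp_rot: [0.707, -0.015, -0.707, -0.015]
contact_force: [-0.0, -0.3, 0.5]
opening: 0.6
```

drive_tool --pt "-0.5 0 0 0 0.6" --pt "-1 0 0 0 0.6" --pt "-2 0 0 0 0.6" --pt "-2 0 0 0 0.6" --pt "-2 0 0 0 0.6" --pt "-2 0 0 0 0.6" --pt "-2 0 0 0 0.6" --pt "-1 0 0 0 0.6" --pt "0 0 0 0 0.6" --pt "0 0 0 0 0.6"

```text
time: 25.65
eef_pos: [0.5861, -0.2116, 0.283]
tcp_rot: [-0.707, 0.015, 0.707, 0.015]
contact_force: [0.0, 0.2, 0.8]
opening: 0.599
```

```bash
python3 st.py; python3 - <<'E'
from h import *
a=read_camera("scene");b=read_camera("side")
ims=[]
for c in(a,b):
    v=proj(c,[.587,-.2125,.13])[0].astype(int)-[45,50]; ims.append(cv2.resize(c["frame"][v[1]:v[1]+90,v[0]:v[0]+90,::-1],(400,400),interpolation=cv2.INTER_CUBIC))
cv2.imwrite("pics/z.png",np.hstack(ims))
def big(c):
    q=proj(c,[.587,-.212,.175])[0]
    return min((x for x in blobs(red(c,130,60),12) if cv2.contourArea(x)>40),key=lambda x:np.linalg.norm(rng(x)[0]-q))
ra,rb=rng(big(a)),rng(big(b)); print(ra,rb,tri(a,ra[0],b,rb[0]))
E
```

```text
yaw -92.4 {'time': 25.65, 'eef_pos': [0.5861, -0.2116, 0.283], 'contact_force': [0.0263, 0.1533, 0.751], 'wrist_torque': [0.063, -0.006, 0.0539], 'opening': 0.5995}
(array([205.52249146, 134.23597717]), array([[192.84833, 142.15732],
       [218.19666, 126.31462]], dtype=float32), (7.525984764099121, 29.891942977905273)) (array([316.00003052, 201.5       ]), array([[304.75003, 212.75   ],
       [327.25003, 190.25   ]], dtype=float32), (7.77817440032959, 31.819805145263672)) (array([ 0.5871912 , -0.21092202,  0.17749423]), np.float64(0.002091622753189806))
```

View pics/z.png

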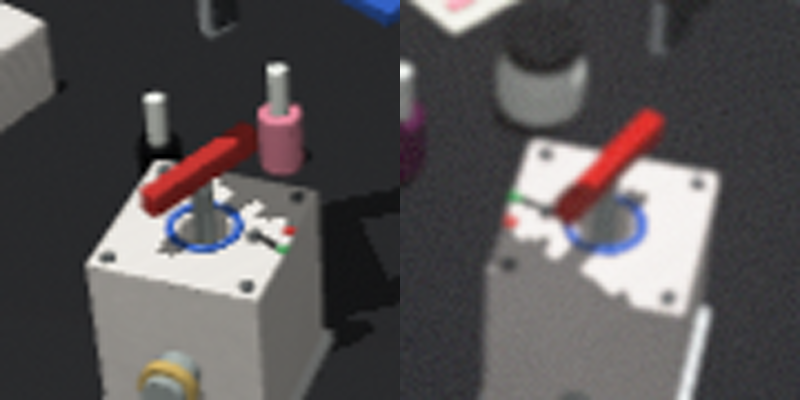

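The key stands upright on the stem at z ≈ 0.177 (seated is 0.175, resting on the corners would be 0.191). The pointer is on the green mark and the gripper is clear, so I hand in.

```bash
python3 -c "
from plant import sign_off; print(sign_off())"
```

```text
the job is handed in; nothing more can be done
None
```

The valve is open and the job is handed in at about 26 s. I took the large red T-key out of its stand, lowered it down the shaft and felt it onto the square. It bottomed 16 mm below the corner rest, so it is fully seated. I then turned it clockwise until the pointer stopped and the torque climbed to about 0.16 N m, and backed off the twist and the press before letting go.

**Last checks:**
- **Key:** it stands upright with its handle centre at about z = 0.177 m. The seated value is 0.175, and 0.191 would mean it was only on the corners.
- **Stem:** the pointer is on the green mark.
- **Gripper:** it is clear of everything.
- **Force on the stem:** readings between moves stayed below about 10 N, against the 30 N limit. Averaged torque stayed below 0.2 N m, though single readings carry about 0.03 N m of noise.
- **Early slip-on:** the key caught the square while I was still searching and reached about 0.10 N m. That is about what starts the stem turning, so it may have moved a little. I turned back and then seated the key fully.
- **Bottles and jar:** the arm went nowhere near them. The final crops show the pink, black and plum bottles and the jar standing. I did not look at the red and blue ones again at the end.

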